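# Line up the quarter-turn fastener and hold the filter unit's access panel shut

### The arm

A 6-joint arm with a two-finger parallel gripper is mounted at the origin on the work surface. World frame = base frame: x ahead of the robot, y to its left, z up, the work surface at z = 0. Lengths are in m, angles in degrees, forces in N, time in s.
With the tool pointing down it reaches from about 0.375 to 0.9 m from the base axis. Payload 3.1 kg.
Tool frame: the origin (TCP) lies on the centre line of the jaws, within the pads' length; the fingertips stand 17 mm ahead of it and the grasp point (between the pads) lies 2 mm behind it; z points along the fingers, y is the line along which they close (so a half turn about z gives the same grasp; the last joint's range is limited). The gripper opens to 87 mm and grips with 3 to 60 N. Pads are 19 mm wide; open, the fingers measure 117 mm over their backs; the gripper's body (75 mm by 190 mm) begins 51 mm behind the grasp point.
Start: joints at [54.23, 30.224, 82.088, -0, 67.689, -10.227], TCP at [0.269, 0.564, 0.24] pointing down, gripper open.
Joint ranges: [-176.69, 176.69], [-43.24, 126.21], [12.49, 139.97], [-82, 262], [0, 151.66], [-163.58, 163.58]. Speed limits (degrees/s): [159.86, 159.86, 180, 180, 180, 180].

### API

Orientations are given as a 3x3 rotation matrix whose columns are the frame's x, y, z axes.
In Python, from rig import bot, imaging, finder gives the robot as it stands. The module is installed in compiled form; this text tells all that it offers.
- The arm moves only by the tool play_rows, never from a script. Its argument "motion" is a list that holds one entry, the list of rows, each a list of 6 numbers: the shift along the tool's x, y, z in fractions of the full range, 1 being 0.75 m, then the turn, a rotation vector about the tool's x, y, z in a scale on which 1.0 is 60 degrees. In form: [[[dx, dy, dz, wx, wy, wz], ...]]. A call has 1 to 8 rows; each row is the pose to reach, as a shift and turn from the pose commanded when the call began, along the tool's axes at that moment; what a row does not reach only later rows make up. A row lasts 1/12 s, in which the tool goes at most 41.7 mm and 7.16 degrees, less where a joint would pass 70% of its speed; a pose out of reach is approached as far as the arm can. A call with a gripper value outside its range is refused whole. "fingers" is the finger opening in m, from 0 to 0.087, set as the call begins (left out, the last holds). The fingers move at their own pace and stop on an object; the grip force is fixed at half the most. Time passes only in rows, so rows that repeat a pose let the fingers close. It gives the time, the measured TCP pose, the force, the opening and the grip force at its end, in the units of the state.
- bot.read_state(): the state, without advancing time (a new reading comes with each control period).
- imaging.capture(name): name is "scene" or "top"; returns a dict with "frame" (384x512x3 uint8, red, green, blue), "camera_matrix" (3x3 intrinsics, pixels), "k1" (the pictures are not rectified: a ray, as slopes to the right and down, at radius r is drawn at 1 + k1 r^2 times it, then the intrinsics apply), "R" (3x3) and "t" (3): a world point X has camera coordinates R X + t. Camera axes: x right, y down, z forward; pixel columns grow to the right and rows downward; lengths in m; the calibration is good to about 2 mm. A picture is of the moment at which its call begins. There is no depth.
- bot.hand_in(): hands the job in; it is judged then, once.
Trained networks look in the newest picture that a camera, given by its name, has taken for a name from the list of things; names that differ only in an ending like _2 or _b are one class to them, and where a whole thing is asked for, a point or a joint stands for the part that bears it (a point fixed in the world has none). Each returns a list of dicts, best first, with "confidence" (0 to 1); they miss things now and then, are a little off and sometimes report something else, mostly with a low value. They report only what shows in the picture. A call takes as long as a camera call.
- finder.recognise(camera, name): "at" ([x, y, z] in m, in world coordinates, good to about 4 mm: the middle of the surface that is visible of it).
- finder.outline_of(camera, name): "pixels" (384x512 bool, what is visible of it).
The state is a dict: "time_s": time; "joint_positions": joint angles; "qvel": joint speeds; "tau": joint torques, N m; "position": TCP position; "tcp_rot": TCP orientation; "force": force on the tool from outside, world axes, zero at the start; "moment": the same for the moment, N m; "opening": opening from 0.0 (shut) to 1.0 (fully open); "grasp_force": force on a finger pad.
Only numpy, scipy, OpenCV 4.12 (cv2) and the standard library are available. Lean on these libraries where they do the work, as an engineer would, in place of code of your own. Each camera call takes 0.05 s, during which the arm holds its last target. There are 200 camera calls.

### The job

The access panel on top of the white water-filter unit is sprung ajar. Gently, without squeezing or pressing hard, turn the T-handle of its quarter-turn fastener until the slot in the flange lines up under the panel's tongue; then let go of the handle, press the panel down flush against its frame with the fingers and finish while still holding it pressed there. Do not disturb the other things on the worktop.

Things in the scene. Friction and masses are not known exactly. Their poses are not given: they have to be found in the camera images.
- unit: Water-filter unit, a low white box 300 x 200 x 90 mm (x, y, z), fixed. Origin: centre of its underside; x runs from the fastener end (near the robot) to the hinge end, z up. On its top, along the centre line: the fastener (axis at x = -100 mm), the steel access panel (125 x 130 mm, x = -40 to +85 mm) between frame strips 8 mm high, and a ledge behind the hinge.
- fastener (a joint): Angle of the fastener about its vertical axis, rad, counter-clockwise from above, range -0.5 to 1.65. 0: slot exactly under the tongue (towards the unit's +x). Starts at 0.8 to 1.5. Stays where left, turns with 0.06 N m, no stop at 0. Within about 0.17 rad the tongue enters the slot; else it lands on the flange and the panel stays over 0.06 rad open.
- fastener_grip (a point): Grip point on the dark steel T-handle: on the fastener's axis, 144 mm above the worktop. The handle is a bar 46 mm long (its own y), 12 mm thick (its own x), 22 mm high (126 to 148 mm above the worktop) on a stem 14 mm thick, at right angles to the slot; z up. Delicate: the fingers must not load the fastener with over 90 N, summed over both fingers (grip with 20 to 30 N).
- fastener_slot (a point): Middle of the slot, 20 mm wide, open at the rim of the fastener's round flange (radius 30 mm, its top 102 mm above the worktop), 24 mm from the axis along the fastener's own x, at the flange's top.
- panel (a joint): Opening angle of the panel, rad, hinged at its far (+x) edge, 85 mm from the unit's centre, 94 mm above the worktop; the tongue edge rises. 0: flush against the frame (firm stop). 0.12: fully ajar, where a spring holds it; it springs back when released. Pressed at panel_press it needs about 4 N to start and 8 N to be flush.
- panel_press (a point): Where to press: the top of a low round pad (28 mm across) on the panel, 95 mm from the hinge line, centred across. 100 mm above the worktop when the panel is flush, about 111 mm when ajar. z is the panel's normal. The thin sheet must not be pressed with more than 40 N.
- panel_tongue (a point): On top of the panel's tongue, a steel tab 10 mm wide and 8 mm thick that sticks out 42 mm from the panel's edge towards the fastener; this point is 160 mm from the hinge line, 7 mm before the tongue's end. Ajar, its top reaches at most 119 mm above the worktop, below the T-handle.
- scale: Kitchen scale, black with a steel plate, 170 x 200 x 28 mm, fixed; origin at the centre of its underside. Bystander.
- bowl: Blue bowl, 110 mm across, 50 mm high, on the scale; origin at its foot. Bystander.
- mug: White mug, 76 mm across, 85 mm high, beside the unit; origin at its foot. Bystander.
- jug: Steel milk jug, 72 mm across, 90 mm high, beside the unit; origin at its foot. Bystander.
- jar: Amber glass jar, 64 mm across, 100 mm high; origin at its foot. Bystander.
- tamper: Steel coffee tamper, 54 mm across, 80 mm high, standing; origin at its foot. Bystander.
- spoon: Steel spoon with a wooden handle, lying flat; origin at the centre of its underside. Bystander.
- cartridge: Spare white filter cartridge, 40 mm across, 58 mm high, standing on the unit's ledge behind the hinge; origin at its foot. Bystander.

How it is judged (in metres and radians):
On the way, in this order (a step that is already met when the one before it is completed fails the run):
1. the fastener's slot is lined up with the tongue (within 0.16 rad) while the panel is still ajar, the handle let go (value of joint fastener between -0.16 and 0.16 rad and value of joint panel above 0.06 rad and contact force between the fingers and fastener below 0.5 N), for 0.2 s.
2. the fingers press the panel flush against its frame, slot still lined up (value of joint fastener between -0.16 and 0.16 rad and value of joint panel below 0.02 rad and contact force between the fingers and panel above 3 N), for 0.2 s.
At the end, for the whole second after the job is handed in: The slot is lined up with the tongue within 0.16 rad, the panel is flush (under 0.02 rad, about 2 mm at the pad), the fingers press it with more than 3 N and do not touch the fastener (all of step 2 and contact force between the fingers and fastener below 0.5 N); the arm keeps its last pose, push and grip.
It fails at once if the fastener is loaded by the fingers with more than 90 N (contact force between the fingers and fastener above 90 N).
It fails at once if the panel is pressed with more than 40 N (contact force between any of the fingers, the arm and panel above 40 N).
It fails at once if a bystander is moved more than 30 mm (distance of any of bowl, mug, jug, jar, tamper, spoon, cartridge from where it was at the start of the episode above 0.03 m).
It also fails if it takes over 54 s, if anything falls off the work surface, if the arm or the gripper's body presses on something with over 40 N, if the wrist force passes 120 N, or if a joint passes its speed limit or range.

## Working session

There is one attempt and no reset: what is moved stays moved. The work goes in short steps, Python scripts to look and compute and a tool call to move; the robot and the scene stay as the last step left them, time stands still between calls to the robot, and variables do not carry over. Pictures are saved under pics/ and viewed, at most 10 in all, crops included, and the job is handed in when it is done.

Besides the shell and the picture viewer there is one more tool, called in YAML: its name, and indented under it one key for each argument. play_rows: Moves the arm, as the interface text tells. Its arguments: {"type":"object","properties":{"motion":{"type":"array"},"fingers":{"type":"number"}},"required":["motion"]}

```bash
mkdir -p pics; cat > h.py <<'E'
import numpy as np, cv2
from rig import bot, imaging, finder
def ray(c,uv):
    # pixel -> world ray (origin, dir)
    K=np.array(c["camera_matrix"]);k1=c["k1"]
    d=cv2.undistortPoints(np.array([[uv]],float),K,np.array([k1,0,0,0,0.]))[0,0]
    R=np.array(c["R"]);t=np.array(c["t"])
    return -R.T@t, R.T@np.array([d[0],d[1],1])
def atz(c,uv,z):
    o,d=ray(c,uv); return o+d*(z-o[2])/d[2]
def proj(c,X):
    p,_=cv2.projectPoints(np.array(X,float).reshape(-1,3),cv2.Rodrigues(np.array(c["R"]))[0],np.array(c["t"],float),np.array(c["camera_matrix"]),np.array([c["k1"],0,0,0,0.]))
    return p.reshape(-1,2)
E
python3 - <<'E'
from h import *
np.set_printoptions(precision=4,suppress=True)
s=bot.read_state();print(s)
for n in("scene","top"):
    c=imaging.capture(n);cv2.imwrite(f"pics/{n}0.png",cv2.cvtColor(cv2.resize(c["frame"],(768,576)),cv2.COLOR_RGB2BGR))
    print(n,-np.array(c["R"]).T@np.array(c["t"]))
    for k in("unit","fastener","fastener_grip","fastener_slot","panel","panel_press","panel_tongue","cartridge","mug","jug","jar","tamper","bowl"):
        print(k,[(np.round(r["at"],4),round(r["confidence"],2)) for r in finder.recognise(n,k)[:2]])
E
```

```text
{'time_s': 0.0, 'joint_positions': array([ 54.229 ,  30.2766,  82.1567,   0.0004,  67.6883, -10.2264]), 'qvel': array([-0.0645,  0.0545, -0.0564,  0.0502,  0.1565,  0.0374]), 'tau': array([  0.0003, -44.0037, -17.6591,   0.0633,   0.0582,  -0.0002]), 'position': array([0.2691, 0.5634, 0.2386]), 'tcp_rot': array([[-0.9022,  0.4312, -0.0012],
       [ 0.4312,  0.9022, -0.0017],
       [ 0.0004, -0.0021, -1.    ]]), 'force': array([0.4677, 0.5058, 0.6866]), 'moment': array([0.0076, 0.0386, 0.0141]), 'grasp_force': 0.0, 'opening': 1.0034323041172943}
scene [ 1.3516 -0.2456  0.844 ]
unit [(array([0.6735, 0.1889, 0.0898]), 0.77)]
fastener [(array([0.5287, 0.2048, 0.1055]), 0.5), (array([0.5973, 0.3838, 0.0659]), 0.34)]
fastener_grip [(array([0.529 , 0.1965, 0.1025]), 0.76), (array([0.6447, 0.2103, 0.1065]), 0.39)]
fastener_slot [(array([0.5308, 0.2016, 0.1004]), 0.5)]
panel [(array([0.6474, 0.2074, 0.105 ]), 0.78)]
panel_press [(array([0.6447, 0.2095, 0.1052]), 0.65), (array([ 0.5451, -0.5407,  0.0097]), 0.57)]
panel_tongue [(array([0.6441, 0.2093, 0.1032]), 0.83), (array([ 0.544 , -0.5392
[... 462 characters left out ...]
83, 0.2043, 0.1017]), 0.77)]
fastener_slot [(array([0.5194, 0.201 , 0.0978]), 0.69), (array([0.6398, 0.2179, 0.1022]), 0.19)]
panel [(array([0.6411, 0.2138, 0.1081]), 0.62)]
panel_press [(array([0.6436, 0.2137, 0.1052]), 0.47), (array([ 0.551 , -0.1692,  0.0237]), 0.43)]
panel_tongue [(array([0.6396, 0.2141, 0.1037]), 0.79)]
cartridge [(array([0.4897, 0.5655, 0.0987]), 0.71), (array([0.7304, 0.2073, 0.1365]), 0.44)]
mug [(array([0.5906, 0.3953, 0.0367]), 0.81), (array([ 0.4965, -0.5436,  0.0137]), 0.62)]
jug [(array([0.6013, 0.0545, 0.0182]), 0.51)]
jar [(array([0.4886, 0.5691, 0.096 ]), 0.94)]
tamper [(array([0.3717, 0.0132, 0.0277]), 0.56)]
bowl [(array([ 0.6042, -0.2106,  0.0507]), 0.89)]
```

```bash
python3 - <<'E'
from h import *
c=imaging.capture("top");p=proj(c,[[0.6,0.2,0.1]])[0].astype(int);print(p)
for n,pt,w in(("top",[.58,.2,.1],(64,48)),("scene",[.6,.2,.1],(96,72))):
    c=imaging.capture(n);u,v=proj(c,[pt])[0].astype(int);x0,y0=u-w[0],v-w[1]
    f=c["frame"][max(y0,0):v+w[1],max(x0,0):u+w[0]];print(n,x0,y0,f.shape)
    s=800/(2*w[0]);cv2.imwrite(f"pics/{n}c.png",cv2.cvtColor(cv2.resize(f,None,fx=s,fy=s,interpolation=cv2.INTER_CUBIC),cv2.COLOR_RGB2BGR))
E
```

```text
[207 179]
top 142 136 (96, 128, 3)
scene 220 112 (144, 192, 3)
```

View pics/scene0.png

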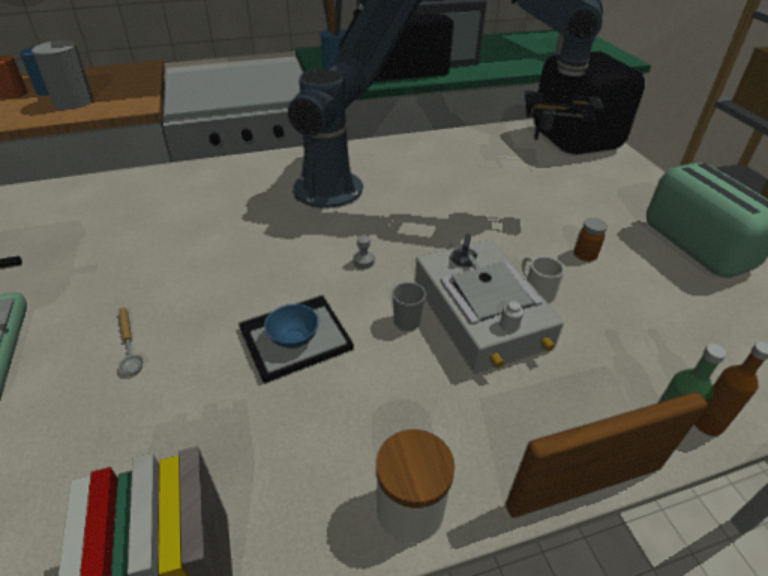

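View pics/topc.png

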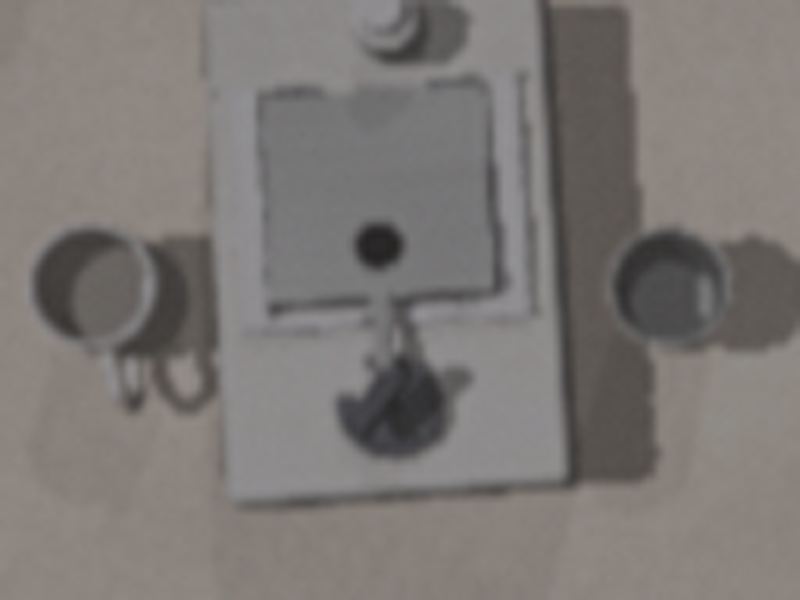

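View pics/scenec.png

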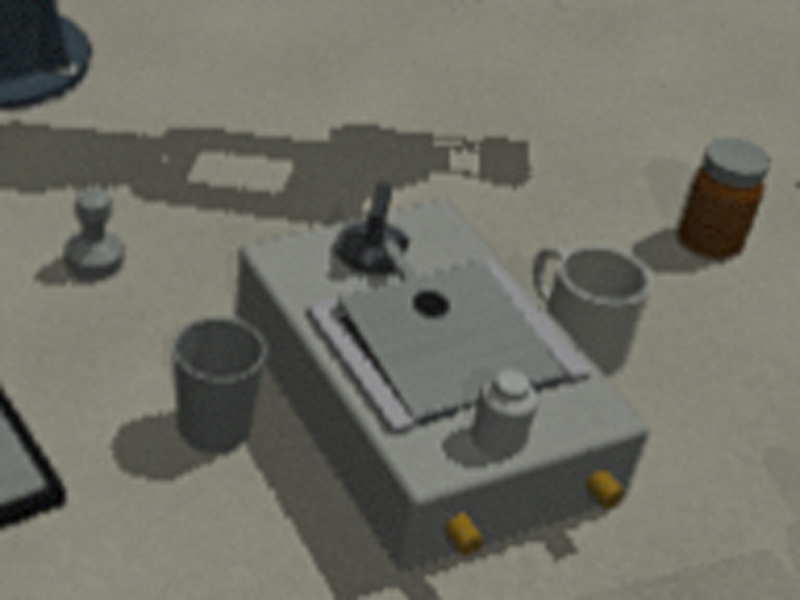

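The top crop shows the unit with its x axis nearly along world x. The flange is at crop (393,408), the black pad at (380,245), and the notch seems to be on the flange's left side, near (348,400). In the scene crop the T-handle is seen nearly end-on at (380,205). Next I'll measure the unit pose and zoom in on the fastener with model overlays.

```bash
cat >> h.py <<'E'
def pose_pts(c,ux,uy,yaw,P):
    cs,sn=np.cos(yaw),np.sin(yaw);P=np.array(P,float)
    return proj(c,np.c_[ux+cs*P[:,0]-sn*P[:,1],uy+sn*P[:,0]+cs*P[:,1],P[:,2]])
E
python3 - <<'E'
from h import *
np.set_printoptions(precision=4,suppress=True)
c=imaging.capture("top")
q=lambda u,v:(u/6.25+142,v/6.25+136)
A=atz(c,q(233,500),.09);B=atz(c,q(570,481),.09);print("corners",A,B,B-A,np.linalg.norm(B-A),"yaw",np.degrees(np.arctan2(-(B-A)[0]*-1,-(B-A)[1])))
F=atz(c,q(393,408),.102);P=atz(c,q(380,245),.111);print("fl",F,"pad",P,"dist",np.linalg.norm((P-F)[:2]),"yaw",np.degrees(np.arctan2(P[1]-F[1],P[0]-F[0])))
ims=[]
for n in("top","scene"):
    c=imaging.capture(n);u,v=proj(c,[[F[0],F[1],.12]])[0].astype(int)
    w,h=(16,20) if n=="top" else (16,20)
    f=c["frame"][v-h:v+h,u-w:u+w].astype(float);print(n,u-w,v-h)
    f=np.clip((f-15)*1.9,0,255).astype(np.uint8)
    ims.append(cv2.resize(f,None,fx=12.4,fy=12.4,interpolation=cv2.INTER_CUBIC))
cv2.imwrite("pics/f.png",cv2.cvtColor(np.hstack(ims),cv2.COLOR_RGB2BGR))
E
```

```text
corners [0.4674 0.2979 0.09  ] [0.4807 0.1047 0.09  ] [ 0.0133 -0.1932  0.    ] 0.1937002654758306 yaw 3.9240925628210106
fl [0.5206 0.2056 0.102 ] pad [0.613 0.214 0.111] dist 0.09278012880663394 yaw 5.23040996781671
top 188 180
scene 293 145
```

View pics/f.png

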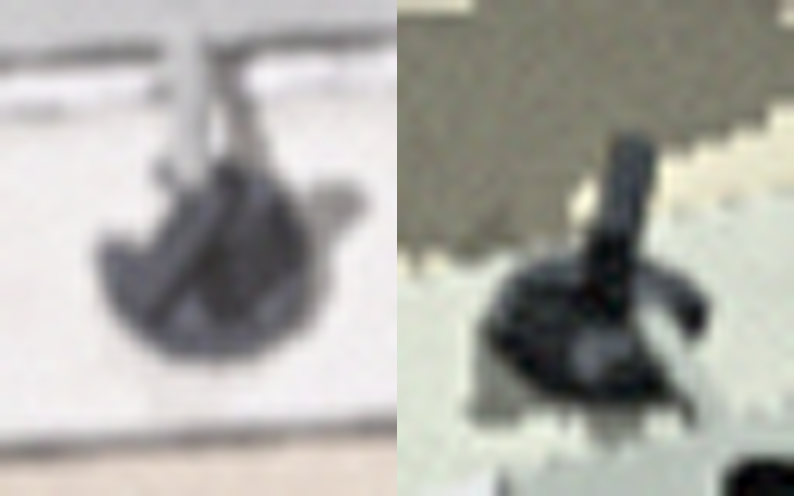

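The top view has the notch at upper-left, around (130,210). The bar runs from upper-right (230,175) to lower-left (160,305), so the slot is roughly 50–60° left of image-up. I'll fit silhouettes in both views.

```bash
cat > fit.py <<'E'
from h import *
from scipy.optimize import differential_evolution
S=8
def model(c,x,y,th,yaw,u0,v0,w,h):
    a=np.linspace(0,2*np.pi,180,endpoint=False);circ=np.c_[30*np.cos(a),30*np.sin(a)]/1e3
    T=lambda P,z:pose_pts(c,x,y,th,np.c_[P,np.full(len(P),z)])
    px=lambda p:np.round(((p-[u0,v0])+.5)*S).astype(np.int32)
    m=np.zeros((h*S,w*S),np.uint8)
    cv2.fillPoly(m,[px(T(circ,.102))],1)
    cv2.fillPoly(m,[px(T(np.array([[.018,-.01],[.05,-.01],[.05,.01],[.018,.01]]),.102))],0)
    # tongue (ajar)
    tg=np.array([[.067-.1+.0,-.005],[.09,-.005],[.09,.005],[-.033+.0,.005]])
    tg[:,0]=[.018,.09,.09,.018]
    cv2.fillPoly(m,[px(pose_pts(c,x,y,yaw,np.c_[tg,[.119,.112,.112,.119]]))],0)
    b=np.array([[sx*.006,sy*.023] for sx in(-1,1) for sy in(-1,1)])
    pts=np.vstack([T(b,.126),T(b,.148)])
    cv2.fillConvexPoly(m,cv2.convexHull(px(pts).reshape(-1,1,2)),1)
    st=np.c_[7*np.cos(a),7*np.sin(a)]/1e3
    cv2.fillConvexPoly(m,cv2.convexHull(px(np.vstack([T(st,.1),T(st,.13)])).reshape(-1,1,2)),1)
    return cv2.resize(m.astype(np.float32),(w,h),interpolation=cv2.INTER_AREA)
def run(yaw=np.radians(4.5),g=(.5206,.2056)):
    obs=[]
    for n in("top","scene"):
        c=imaging.capture(n);u,v=proj(c,[[g[0],g[1],.12]])[0].astype(int);w,h=30,32
        u0,v0=u-15,v-16
        gray=cv2.cvtColor(c["frame"],cv2.COLOR_RGB2GRAY)[v0:v0+h,u0:u0+w].astype(float)
        lo,hi=(np.percentile(gray,4),np.percentile(gray,70))
        o=np.clip((hi*.62-gray)/(hi*.62-lo)*1.6,0,1)
        # keep the largest blob near middle
        k,lab,st,_=cv2.connectedComponentsWithStats((o>.3).astype(np.uint8))
        i=1+np.argmax(st[1:,4]);keep=cv2.dilate((lab==i).astype(np.uint8),np.ones((3,3)))
        obs.append((c,u0,v0,w,h,o*keep))
    def cost(p,full=False):
        e=[]
        for j,(c,u0,v0,w,h,o) in enumerate(obs):
            d=np.array([0,0]) if j==0 else np.array(p[3:5])
            m=model(c,p[0]+d[0],p[1]+d[1],p[2],yaw,u0,v0,w,h);e.append(((m-o)**2).sum())
        return e if full else sum(e)
    r=differential_evolution(cost,[(g[0]-.012,g[0]+.012),(g[1]-.012,g[1]+.012),(-.6,1.8),(-.006,.006),(-.006,.006)],seed=1,maxiter=60,popsize=12)
    p=r.x;print("x,y",p[:2].round(4),"th deg",np.degrees(p[2]).round(1),"d",p[3:].round(4),"cost",cost(p,True))
    for d in(-20,-10,-5,5,10,20): print(d,np.round(cost(p+[0,0,np.radians(d),0,0],True),1),end="; ")
    ims=[]
    for j,(c,u0,v0,w,h,o) in enumerate(obs):
        d=p[3:] if j else np.zeros(2)
        m=model(c,p[0]+d[0],p[1]+d[1],p[2],yaw,u0,v0,w,h)
        f=cv2.cvtColor(c["frame"],cv2.COLOR_RGB2GRAY)[v0:v0+h,u0:u0+w]
        ims+= [f*1.5,o*255,m*255]
    return p,np.vstack([np.hstack(ims[:3]),np.hstack(ims[3:])])
E
python3 - <<'E'
from fit import *
p,im=run()
cv2.imwrite("pics/fit.png",cv2.resize(np.clip(im,0,255).astype(np.uint8),None,fx=8,fy=8,interpolation=cv2.INTER_NEAREST))
E
```

```text
x,y [0.5246 0.2072] th deg 57.0 d [ 0.0057 -0.0047] cost [np.float64(15.90013875044923), np.float64(27.39393114859803)]
-20 [21.  56.1]; -10 [17.2 39.8]; -5 [16.  32.6]; 5 [17.3 28.4]; 10 [20.6 34.1]; 20 [28.5 47.6];
```

View pics/fit.png

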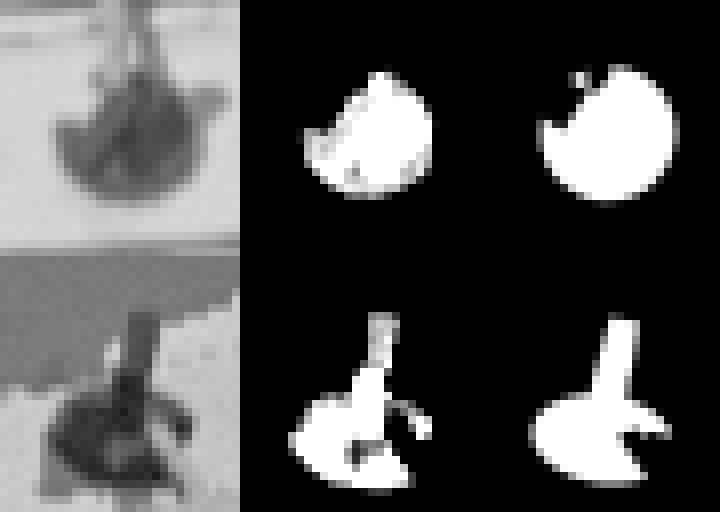

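The notch and bar silhouettes agree with th ≈ 57° in world. The scene offset comes from the flange's side wall, which the model lacks. I'll add that and measure the pad in both views.

```bash
python3 - <<'E'
s=open('fit.py').read()
s=s.replace("cv2.fillPoly(m,[px(T(circ,.102))],1)","cv2.fillConvexPoly(m,cv2.convexHull(px(np.vstack([T(circ,.102),T(circ,.092)])).reshape(-1,1,2)),1)")
open('fit.py','w').write(s)
E
python3 - <<'E'
from fit import *
p,im=run();print()
rs=[]
for n in("top","scene"):
    c=imaging.capture(n);u,v=proj(c,[[.613,.214,.111]])[0].round().astype(int)
    g=cv2.cvtColor(c["frame"],cv2.COLOR_RGB2GRAY)[v-9:v+10,u-9:u+10].astype(float)
    w=np.clip(np.median(g)*.75-g,0,None);Y,X=np.mgrid[v-9:v+10,u-9:u+10]
    k,lab,st,ce=cv2.connectedComponentsWithStats((w>5).astype(np.uint8));l=lab[9,9];print(n,l,st[l]);w=w*(lab==l)
    uv=((w*X).sum()/w.sum(),(w*Y).sum()/w.sum());print(uv,atz(c,uv,.111).round(4))
    rs.append(ray(c,uv))
A=np.vstack([np.c_[np.eye(3),-d[:,None] if i==0 else np.zeros(3),-d[:,None] if i==1 else np.zeros(3)] for i,(o,d) in enumerate(rs)])
print("tri",np.linalg.lstsq(A,np.r_[rs[0][0],rs[1][0]],rcond=None)[0][:3])
E
```

```text
x,y [0.5239 0.208 ] th deg 57.5 d [ 0.002  -0.0024] cost [np.float64(20.904704191255917), np.float64(29.232550211873892)]
-20 [25.2 53. ]; -10 [21.5 40.2]; -5 [20.3 34.1]; 5 [23.  31.1]; 10 [26. 37.]; 20 [33.4 52. ]; 
top 1 [ 5  6  8  7 45]
(np.float64(202.14773748876237), np.float64(174.84776745579862)) [0.6143 0.2164 0.111 ]
scene 2 [ 5  7  9  6 46]
(np.float64(322.92034445640473), np.float64(184.51313240043058)) [0.6154 0.214  0.111 ]
tri [0.61411697 0.2157838  0.10960695]
```

The rows are not in the units I measure in: shifts go in shares of 0.75 m and turns go in shares of 60 degrees. I convert before sending: -0.205 m / 0.75 = -0.2733, -0.195 m / 0.75 = -0.26, 7 degrees / 60 = 0.1167.

play_rows:
  motion:
    - [[-0.0333, -0.0187, 0, 0, 0, 0.0167], [-0.0733, -0.04, 0, 0, 0, 0.0333], [-0.1133, -0.0627, 0, 0, 0, 0.05], [-0.1533, -0.084, 0, 0, 0, 0.0667], [-0.1933, -0.1067, 0, 0, 0, 0.0833], [-0.2333, -0.128, 0, 0, 0, 0.1], [-0.26, -0.1427, 0, 0, 0, 0.1167], [-0.2733, -0.1507, 0, 0, 0, 0.1167]]
  fingers: 0.06

```text
time_s: 2.67
position: [0.4075, 0.3714, 0.2397]
tcp_rot: [[-0.841, 0.541, 0.001], [0.541, 0.841, -0.0], [-0.001, 0.0, -1.0]]
force: [-0.0, -0.3, -0.1]
opening: 0.693
grasp_force: 0.0
```

Scaled: -0.187 m / 0.75 = -0.2493, -0.175 m / 0.75 = -0.2333.

play_rows:
  motion:
    - [[-0.0333, -0.0133, 0, 0, 0, 0], [-0.0733, -0.0293, 0, 0, 0, 0], [-0.12, -0.048, 0, 0, 0, 0], [-0.1667, -0.0667, 0, 0, 0, 0], [-0.2067, -0.0827, 0, 0, 0, 0], [-0.2333, -0.0933, 0, 0, 0, 0], [-0.2493, -0.1, 0, 0, 0, 0], [-0.2493, -0.1, 0, 0, 0, 0]]

```text
time_s: 3.33
position: [0.5246, 0.2084, 0.2396]
tcp_rot: [[-0.842, 0.54, 0.001], [0.54, 0.842, -0.0], [-0.001, 0.001, -1.0]]
force: [0.1, -0.3, -0.3]
opening: 0.691
grasp_force: 0.0
```

```bash
python3 - <<'E'
from h import *
s=bot.read_state();print(s["position"],s["tcp_rot"].round(4),s["time_s"],s["force"])
E
```

```text
[0.52457157 0.20835843 0.23956118] [[-8.417e-01  5.400e-01  1.100e-03]
 [ 5.400e-01  8.417e-01 -0.000e+00]
 [-9.000e-04  5.000e-04 -1.000e+00]] 3.3333 [ 0.13317218 -0.33819835 -0.28709766]
```

Scaled: 0.097 m / 0.75 = 0.1293, -0.001 m / 0.75 = -0.0013.

play_rows:
  motion:
    - [[-0.0013, -0.0013, 0.02, 0, 0, 0], [-0.0013, -0.0013, 0.0467, 0, 0, 0], [-0.0013, -0.0013, 0.0733, 0, 0, 0], [-0.0013, -0.0013, 0.0973, 0, 0, 0], [-0.0013, -0.0013, 0.1147, 0, 0, 0], [-0.0013, -0.0013, 0.1253, 0, 0, 0], [-0.0013, -0.0013, 0.1293, 0, 0, 0], [-0.0013, -0.0013, 0.1293, 0, 0, 0]]

```text
time_s: 4.0
position: [0.5224, 0.2093, 0.1421]
tcp_rot: [[-0.844, 0.537, -0.001], [0.537, 0.844, 0.0], [0.001, -0.001, -1.0]]
force: [-0.4, 0.4, 0.1]
opening: 0.694
grasp_force: 0.0
```

```bash
python3 - <<'E'
from h import *
ims=[]
for n in("top","scene"):
    c=imaging.capture(n);u,v=proj(c,[[.5245,.2068,.14]])[0].astype(int)
    f=c["frame"][v-24:v+24,u-32:u+32].astype(float);f=np.clip((f-10)*2.2,0,255).astype(np.uint8)
    ims.append(cv2.resize(f,None,fx=6.2,fy=6.2,interpolation=cv2.INTER_CUBIC))
cv2.imwrite("pics/g.png",cv2.cvtColor(np.hstack(ims),cv2.COLOR_RGB2BGR))
E
```

```text
(no output)
```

View pics/g.png

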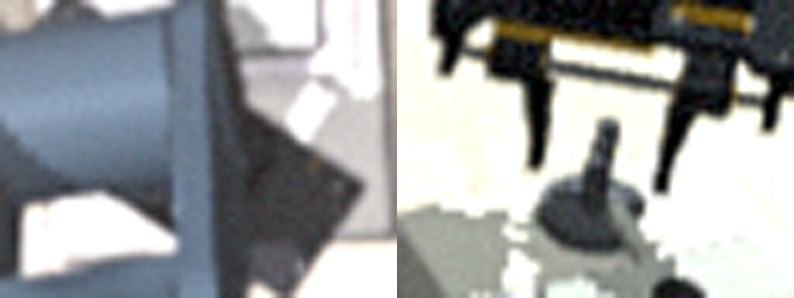

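The scene crop (right half) shows the fingertips at (538,160) and (662,185) on either side of the bar at (605,150), so it's centred. I'll nudge slightly along the bar, then close in stages.

Scaled: -0.003 m / 0.75 = -0.004, -0.002 m / 0.75 = -0.0027.

play_rows:
  motion:
    - [[-0.0027, -0.0013, 0, 0, 0, 0], [-0.004, -0.0013, 0, 0, 0, 0], [-0.004, -0.0013, 0, 0, 0, 0], [-0.004, -0.0013, 0, 0, 0, 0], [-0.004, -0.0013, 0, 0, 0, 0], [-0.004, -0.0013, 0, 0, 0, 0]]
  fingers: 0.02

```text
time_s: 4.6
position: [0.5253, 0.2058, 0.1427]
tcp_rot: [[-0.843, 0.538, 0.0], [0.538, 0.843, 0.0], [-0.0, 0.0, -1.0]]
force: [0.3, 1.0, 0.6]
opening: 0.318
grasp_force: 0.0
```

play_rows:
  motion:
    - [[0, 0, 0, 0, 0, 0], [0, 0, 0, 0, 0, 0], [0, 0, 0, 0, 0, 0]]

```text
time_s: 4.85
position: [0.5252, 0.2059, 0.1425]
tcp_rot: [[-0.843, 0.538, -0.0], [0.538, 0.843, -0.0], [0.0, -0.0, -1.0]]
force: [0.2, 0.6, -0.4]
opening: 0.236
grasp_force: 0.0
```

play_rows:
  motion:
    - [[0, 0, 0, 0, 0, 0], [0, 0, 0, 0, 0, 0], [0, 0, 0, 0, 0, 0]]
  fingers: 0.016

```text
time_s: 5.1
position: [0.5255, 0.2062, 0.1426]
tcp_rot: [[-0.843, 0.538, 0.001], [0.538, 0.843, 0.001], [-0.0, 0.001, -1.0]]
force: [1.1, 2.6, -0.5]
opening: 0.193
grasp_force: 0.8
```

Scaled: 0.002 m / 0.75 = 0.0027, 0.001 m / 0.75 = 0.0013.

play_rows:
  motion:
    - [[0, 0.0013, 0, 0, 0, 0], [0, 0.0027, 0, 0, 0, 0], [0, 0.0027, 0, 0, 0, 0], [0, 0.0027, 0, 0, 0, 0]]

```text
time_s: 5.43
position: [0.5263, 0.2076, 0.1425]
tcp_rot: [[-0.843, 0.538, -0.0], [0.538, 0.843, -0.0], [0.0, -0.0, -1.0]]
force: [-0.6, -0.5, 0.2]
opening: 0.186
grasp_force: 0.0
```

play_rows:
  motion:
    - [[0, 0, 0, 0, 0, 0], [0, 0, 0, 0, 0, 0], [0, 0, 0, 0, 0, 0], [0, 0, 0, 0, 0, 0]]
  fingers: 0.013

```text
time_s: 5.77
position: [0.5263, 0.2075, 0.1425]
tcp_rot: [[-0.843, 0.538, -0.0], [0.538, 0.843, -0.0], [0.0, -0.0, -1.0]]
force: [0.5, -0.5, 0.5]
opening: 0.15
grasp_force: 5.8
```

play_rows:
  motion:
    - [[0, 0, 0, 0, 0, 0], [0, 0, 0, 0, 0, 0], [0, 0, 0, 0, 0, 0], [0, 0, 0, 0, 0, 0]]
  fingers: 0.01

```text
time_s: 6.1
position: [0.5263, 0.2075, 0.1425]
tcp_rot: [[-0.843, 0.538, -0.0], [0.538, 0.843, -0.0], [0.0, -0.0, -1.0]]
force: [-0.5, -1.1, 0.1]
opening: 0.138
grasp_force: 30.0
```

Scaled: 26 degrees / 60 = 0.4333.

play_rows:
  motion:
    - [[0, 0, 0, 0, 0, 0.0333], [0, 0, 0, 0, 0, 0.0833], [0, 0, 0, 0, 0, 0.15], [0, 0, 0, 0, 0, 0.2167], [0, 0, 0, 0, 0, 0.2833], [0, 0, 0, 0, 0, 0.35], [0, 0, 0, 0, 0, 0.4], [0, 0, 0, 0, 0, 0.4333]]

```text
time_s: 6.77
position: [0.5252, 0.2065, 0.1425]
tcp_rot: [[-0.521, 0.854, -0.003], [0.854, 0.521, -0.002], [-0.001, -0.004, -1.0]]
force: [-2.2, -3.6, 2.1]
opening: 0.134
grasp_force: 30.0
```

Scaled: 26.5 degrees / 60 = 0.4417.

play_rows:
  motion:
    - [[0, 0, 0, 0, 0, 0.0333], [0, 0, 0, 0, 0, 0.0833], [0, 0, 0, 0, 0, 0.15], [0, 0, 0, 0, 0, 0.2167], [0, 0, 0, 0, 0, 0.2833], [0, 0, 0, 0, 0, 0.35], [0, 0, 0, 0, 0, 0.4167], [0, 0, 0, 0, 0, 0.4417]]

```text
time_s: 7.43
position: [0.5237, 0.206, 0.1425]
tcp_rot: [[-0.085, 0.996, -0.006], [0.996, 0.085, -0.004], [-0.003, -0.006, -1.0]]
force: [-5.5, -4.1, 5.9]
opening: 0.137
grasp_force: 30.0
```

play_rows:
  motion:
    - [[0, 0, 0, 0, 0, 0], [0, 0, 0, 0, 0, 0], [0, 0, 0, 0, 0, 0]]

```text
time_s: 7.68
position: [0.5237, 0.206, 0.1425]
tcp_rot: [[-0.088, 0.996, -0.006], [0.996, 0.088, -0.003], [-0.003, -0.006, -1.0]]
force: [-4.7, -3.8, 5.5]
opening: 0.137
grasp_force: 30.0
```

play_rows:
  motion:
    - [[0, 0, 0, 0, 0, 0], [0, 0, 0, 0, 0, 0], [0, 0, 0, 0, 0, 0], [0, 0, 0, 0, 0, 0], [0, 0, 0, 0, 0, 0], [0, 0, 0, 0, 0, 0]]
  fingers: 0.04

```text
time_s: 8.18
position: [0.5267, 0.2078, 0.1426]
tcp_rot: [[-0.086, 0.996, 0.001], [0.996, 0.086, 0.0], [0.0, 0.001, -1.0]]
force: [0.5, -1.2, -0.5]
opening: 0.442
grasp_force: 0.0
```

Scaled: -0.08 m / 0.75 = -0.1067, -0.075 m / 0.75 = -0.1.

play_rows:
  motion:
    - [[0, 0, -0.0067, 0, 0, 0], [0, 0, -0.0267, 0, 0, 0], [0, 0, -0.0533, 0, 0, 0], [0, 0, -0.08, 0, 0, 0], [0, 0, -0.1, 0, 0, 0], [0, 0, -0.1067, 0, 0, 0], [0, 0, -0.1067, 0, 0, 0]]

```text
time_s: 8.77
position: [0.5273, 0.2079, 0.2243]
tcp_rot: [[-0.087, 0.996, 0.004], [0.996, 0.087, 0.001], [0.0, 0.004, -1.0]]
force: [-1.7, 0.0, -0.8]
opening: 0.459
grasp_force: 0.0
```

```bash
python3 - <<'E'
from fit import *
s=bot.read_state();print(s["position"],s["tcp_rot"].round(3),s["force"],s["opening"])
ims=[]
for n in("top","scene"):
    c=imaging.capture(n);u,v=proj(c,[[.53,.2068,.12]])[0].astype(int)
    f=c["frame"][v-24:v+24,u-32:u+32].astype(float);f=np.clip((f-10)*2.2,0,255).astype(np.uint8)
    ims.append(cv2.resize(f,None,fx=6.2,fy=6.2,interpolation=cv2.INTER_CUBIC))
cv2.imwrite("pics/k.png",cv2.cvtColor(np.hstack(ims),cv2.COLOR_RGB2BGR))
E
```

```text
[0.5273437  0.20788406 0.22426632] [[-0.087  0.996  0.004]
 [ 0.996  0.087  0.001]
 [ 0.     0.004 -1.   ]] [-1.68985854  0.00655074 -0.82773155] 0.4586927231125789
```

View pics/k.png

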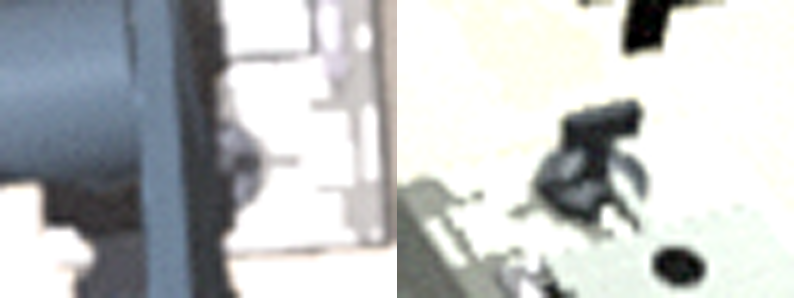

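The scene crop shows the handle now lying crosswise at (600,125), free of the fingers, with the slot side facing the panel. I'll move over the pad with the fingers closed.

Scaled: 0.0875 m / 0.75 = 0.1167, 0.083 m / 0.75 = 0.1107.

play_rows:
  motion:
    - [[0, 0.0133, 0, 0, 0, 0], [0, 0.04, 0, 0, 0, 0], [0, 0.0667, 0, 0, 0, 0], [0, 0.0933, 0, 0, 0, 0], [0, 0.1107, 0, 0, 0, 0], [0, 0.1167, 0, 0, 0, 0], [0, 0.1167, 0, 0, 0, 0], [0, 0.1167, 0, 0, 0, 0]]
  fingers: 0.0

```text
time_s: 9.53
position: [0.6127, 0.215, 0.2213]
tcp_rot: [[-0.086, 0.996, -0.003], [0.996, 0.086, -0.0], [-0.0, -0.003, -1.0]]
force: [-0.4, 0.0, -1.3]
opening: 0.017
grasp_force: 0.0
```

```bash
python3 - <<'E'
from h import *
s=bot.read_state();print(s["position"],s["tcp_rot"].round(3),s["force"],s["opening"])
ims=[]
for n in("top","scene"):
    c=imaging.capture(n);u,v=proj(c,[[.535,.2068,.12]])[0].astype(int)
    f=c["frame"][v-18:v+18,u-24:u+24].astype(float);f=np.clip((f-10)*1.8,0,255).astype(np.uint8)
    f=cv2.resize(f,None,fx=8.2,fy=8.2,interpolation=cv2.INTER_CUBIC)
    for d,col in((0,(0,255,0)),(9,(255,0,0)),(-9,(0,0,255))):
        P=[[0,-.023,.148],[0,.023,.148]];q=((pose_pts(c,.5255,.207,np.radians(5+d),P)-[u-24,v-18]+.5)*8.2).astype(int)
        cv2.line(f,tuple(map(int,q[0])),tuple(map(int,q[1])),col,1)
    ims.append(f)
cv2.imwrite("pics/l.png",cv2.cvtColor(np.hstack(ims),cv2.COLOR_RGB2BGR))
E
```

```text
[0.61271351 0.21499066 0.22130187] [[-0.086  0.996 -0.003]
 [ 0.996  0.086 -0.   ]
 [-0.    -0.003 -1.   ]] [-0.40627548  0.01952569 -1.32640221] 0.01715650186520435
```

View pics/l.png

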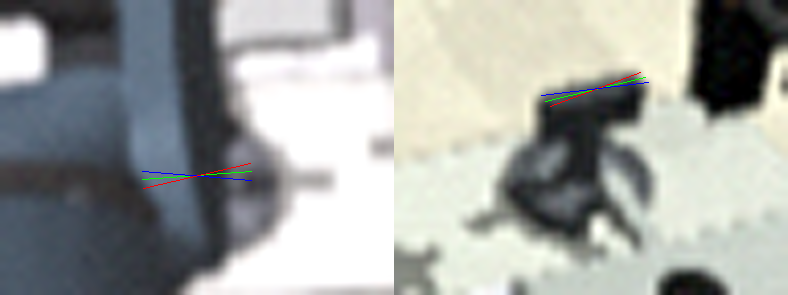

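The overlay agrees: the bar's top edge follows the green (5°) line in the scene crop, (545,100) to (645,80). Now descending onto the pad.

Scaled: 0.088 m / 0.75 = 0.1173, 0.082 m / 0.75 = 0.1093.

play_rows:
  motion:
    - [[0, 0.0013, 0.02, 0, 0, 0], [0, 0.0013, 0.0467, 0, 0, 0], [0, 0.0013, 0.0733, 0, 0, 0], [0, 0.0013, 0.096, 0, 0, 0], [0, 0.0013, 0.1093, 0, 0, 0], [0, 0.0013, 0.1173, 0, 0, 0], [0, 0.0013, 0.1173, 0, 0, 0], [0, 0.0013, 0.1173, 0, 0, 0]]

```text
time_s: 10.3
position: [0.6147, 0.2154, 0.1351]
tcp_rot: [[-0.087, 0.996, 0.001], [0.996, 0.087, 0.0], [0.0, 0.001, -1.0]]
force: [-0.1, -0.2, -0.7]
opening: 0.006
grasp_force: 0.0
```

Scaled: 0.008 m / 0.75 = 0.0107, 0.001 m / 0.75 = 0.0013.

play_rows:
  motion:
    - [[0, 0, 0.0013, 0, 0, 0], [0, 0, 0.004, 0, 0, 0], [0, 0, 0.0067, 0, 0, 0], [0, 0, 0.0093, 0, 0, 0], [0, 0, 0.0107, 0, 0, 0], [0, 0, 0.0107, 0, 0, 0]]

```text
time_s: 10.8
position: [0.6147, 0.2153, 0.1271]
tcp_rot: [[-0.086, 0.996, 0.001], [0.996, 0.086, 0.0], [0.0, 0.001, -1.0]]
force: [-0.4, -0.1, 4.9]
opening: 0.005
grasp_force: 2.1
```

Scaled: 0.009 m / 0.75 = 0.012, 0.005 m / 0.75 = 0.0067.

play_rows:
  motion:
    - [[0, 0, 0.0013, 0, 0, 0], [0, 0, 0.004, 0, 0, 0], [0, 0, 0.0067, 0, 0, 0], [0, 0, 0.0093, 0, 0, 0], [0, 0, 0.012, 0, 0, 0], [0, 0, 0.012, 0, 0, 0], [0, 0, 0.012, 0, 0, 0]]

```text
time_s: 11.38
position: [0.6137, 0.2152, 0.1181]
tcp_rot: [[-0.087, 0.996, -0.002], [0.996, 0.087, -0.0], [-0.0, -0.002, -1.0]]
force: [-3.1, 0.1, 8.1]
opening: 0.006
grasp_force: 3.7
```

play_rows:
  motion:
    - [[0, 0, 0.0013, 0, 0, 0], [0, 0, 0.0013, 0, 0, 0], [0, 0, 0.0013, 0, 0, 0]]

```text
time_s: 11.63
position: [0.6137, 0.2153, 0.1174]
tcp_rot: [[-0.087, 0.996, -0.002], [0.996, 0.087, -0.0], [-0.0, -0.002, -1.0]]
force: [-4.0, -0.0, 8.7]
opening: 0.007
grasp_force: 4.1
```

Scaled: 0.002 m / 0.75 = 0.0027, 0.001 m / 0.75 = 0.0013.

play_rows:
  motion:
    - [[0, 0, 0.0013, 0, 0, 0], [0, 0, 0.0027, 0, 0, 0], [0, 0, 0.0027, 0, 0, 0], [0, 0, 0.0027, 0, 0, 0]]

```text
time_s: 11.97
position: [0.6137, 0.2153, 0.1172]
tcp_rot: [[-0.087, 0.996, -0.001], [0.996, 0.087, -0.0], [-0.0, -0.001, -1.0]]
force: [-6.2, -1.1, 17.3]
opening: 0.004
grasp_force: 8.3
```

The stop is firm at TCP z = 0.1172 m, which puts the tip at 100 mm, the flush height. The push is 17 N. I'll hold it there, then hand in.

play_rows:
  motion:
    - [[0, 0, 0, 0, 0, 0], [0, 0, 0, 0, 0, 0], [0, 0, 0, 0, 0, 0], [0, 0, 0, 0, 0, 0], [0, 0, 0, 0, 0, 0]]

```text
time_s: 12.38
position: [0.6137, 0.2153, 0.1172]
tcp_rot: [[-0.087, 0.996, -0.001], [0.996, 0.087, -0.0], [-0.0, -0.001, -1.0]]
force: [-6.4, -0.7, 15.9]
opening: 0.008
grasp_force: 8.2
```

```bash
python3 - <<'E'
from h import *
s=bot.read_state();print(s["position"],s["force"]);print(bot.hand_in())
E
```

```text
[0.61367342 0.21527462 0.11716992] [-6.37698687 -0.6844089  15.87241827]
the job is handed in; nothing more can be done
None
```

I turned the fastener until its slot lined up under the tongue and let go of the handle; the panel is pressed flush and held at about 16 N, and the job is handed in at about 12.4 s with no verdict returned.

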